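Set the drilled platen on the veneer press

TASK

Pick up the drilled wooden platen by its grip post and lower it over the press's steel rod, keeping it level so it does not bind, with the post end above the veneered sample. Push it down against the drag of the rubber friction collar until it lies flat on the sample, square with it, press the sample with about 15 N for at least a second without ever loading the press beyond 30 N, then let go and leave the platen fully home. Do not disturb the glue bottle, the screwdriver or the glue brush.

Things in the scene. Friction and masses are not known exactly. Their poses are not given: they have to be found in the camera images.
- platen: Loose drilled wooden platen, 0.2 to 0.5 kg: a dark board 170 (x) x 90 (y) x 28 (z) mm with a pale square grip post 30 x 30 mm, 60 mm tall, on its top (post axis at x = +35 mm, faces parallel to the platen's x and y) and a plain vertical through hole of 19 mm diameter at x = -50 mm, y = 0. Origin: centre of the board's underside; z up. It starts lying flat on the bench.
- hole_foot (a point): Centre of the hole at the platen's underside; axes as the platen's.
- post_foot (a point): Point on the platen's underside straight below the grip post's axis (85 mm from the hole's axis).
- post_top (a point): Centre of the grip post's top face, 88 mm above the platen's underside.
- jig: Press, fixed to the bench: grey base board 260 (x) x 160 (y) x 20 (z) mm. Origin: centre of the base's underside; z up. A vertical steel rod, 16 mm diameter, rises from the base's top at x = -45 mm, y = 0; its top end is 150 mm above the bench, the top 10 mm tapering to 7 mm diameter. Low wooden stops 12 mm tall stand around the sample, well below its top.
- rod_tip (a point): Centre of the rod's top end, 150 mm above the bench; axes as the press's.
- sample: Pale-veneered block of glued wood held fixed on the press base, 100 (x) x 80 (y) mm, centred 85 mm from the rod along the press's +x; hard, gives almost no way. Origin: centre of its underside, 20 mm above the bench. Its thickness differs each time, 20 to 32 mm, and is not measured: its top face lies 40 to 52 mm above the bench and has to be found by feel. The platen is home when its underside lies on that face with post_foot above this origin and the hole on the rod.
- collar_top (a point): Centre of the top face of the black rubber friction collar, a ring of 34 mm diameter and 14 mm tall around the rod. It slides up and down the rod with a steady drag of about 6 N (a little more when pushed faster: 20 N per m/s) and stays where it is left, so it carries the platen's weight. It starts with its top 66 to 88 mm above the bench; it can go down until its top is 36 mm above the bench; the platen always reaches the sample before that.
- glue: White glue bottle, 60 mm diameter, 170 mm tall, loose; origin at the centre of its underside. Leave it alone.
- driver: Screwdriver with black handle, 200 mm long, loose, lying along its own x; origin below its middle. Leave it alone.
- brush: Flat glue brush with wooden handle, 200 mm long, 42 mm wide, loose, lying along its own x; origin below its middle. Leave it alone.
Mind the look-alikes: they are no part of the job. What is shaped like the platen but turquoise or yellow is not meant.

How it is judged:
On the way, in this order (a step that is already met when the one before it is completed fails the run):
1. the platen is threaded level on the rod, at least 15 mm down from the rod's top and still at least 65 mm above the bench (horizontal distance between hole_foot and rod_tip below 0.005 m and z of hole_foot in the frame of rod_tip below -0.015 m and z of post_foot in the frame of sample above 0.045 m and angle between platen's own z axis and vertical below 0.12 rad), for 0.1 s.
2. the platen, flat on the sample, is pressed on it with more than 7 N for 0.8 s (contact force between platen and sample above 7 N and z of post_foot in the frame of sample below 0.035 m and horizontal distance between post_foot and sample below 0.012 m and angle between platen's own z axis and vertical below 0.05 rad), for 0.8 s.
At the end, for the whole second after the job is handed in: The platen rests on the sample with the hole on the rod (centres within 4 mm), touching the sample (contact force above 0.2 N, underside under 35 mm above the sample's underside), post foot within 12 mm of the sample's centre, level within 0.04 rad, still and released (horizontal distance between hole_foot and rod_tip below 0.004 m and horizontal distance between post_foot and sample below 0.012 m and z of post_foot in the frame of sample below 0.035 m and contact force between platen and sample above 0.2 N and angle between platen's own z axis and vertical below 0.04 rad and linear speed of platen below 0.01 m/s).
It fails at once if the platen loads the press (rod, collar, sample and base together) with more than 30 N (contact force between platen and jig above 30 N).
It fails at once if the platen is tipped by more than 0.3 rad (angle between platen's own z axis and vertical above 0.3 rad).
It fails at once if the glue bottle, screwdriver or glue brush is moved by more than 30 mm (distance of any of glue, driver, brush from where it was at the start of the episode above 0.03 m).
It also fails if it takes over 72 s, if anything falls off the work surface, if the arm or the gripper's body presses on something with over 40 N, if the wrist force passes 120 N, or if a joint passes its speed limit or range.

ROBOT

A 7-joint arm with a two-finger parallel gripper is mounted at the origin on the work surface. World frame = base frame: x ahead of the robot, y to its left, z up, the work surface at z = 0. Lengths are in m, angles in rad, forces in N, time in s.
With the tool pointing down it reaches from about 0.425 to 0.925 m from the base axis. Payload 6.8 kg.
Tool frame: the origin (TCP) lies on the centre line of the jaws, within the pads' length; the fingertips stand 14 mm ahead of it and the grasp point (between the pads) lies 5 mm behind it (bot.finger_overhang is the distance from the TCP to the fingertips, in m); z points along the fingers, y is the line along which they close (so a half turn about z gives the same grasp; the last joint's range is limited). The gripper opens to 85 mm and grips with 20 to 120 N. Pads are 22 mm wide; open, the fingers measure 114 mm over their backs; the gripper's body (76 mm by 85 mm) begins 54 mm behind the grasp point. The pads swing forward as they close: fully open they stand 13 mm farther back than shut.
Start: joints at [1.085, 0.477, 0.022, 1.555, -0.011, 1.109, -0.083], TCP at [0.249, -0.627, 0.22] pointing down, gripper open.
Joint ranges: [-2.96, 2.96], [-0.34, 2.1], [-1.41, 1.46], [0.24, 2.44], [-1.37, 4.51], [0.17, 1.92], [-2.96, 2.96]. Speed limits (rad/s): [2.39, 2.39, 3.14, 3.14, 3.14, 3.14, 3.14].

INTERFACE

Orientations are given as a unit quaternion [w, x, y, z].
In Python, from station import bot gives the robot as it stands.
- The arm moves only by the shell command python3 -m inch 'ROWS' [OPENING] [FORCE]. ROWS is JSON, a list of rows, each a list of 4 numbers: the shift along the tool's x, y, z in m, then the turn about the tool's z in degrees. A call has 1 to 12 rows; each row shifts and turns the commanded pose from where the row before left it, along the tool's axes as they then stand; what a row does not reach is not made up. A row lasts 1/10 s, in which the tool goes at most 50 mm and 8.59 degrees, less where a joint would pass 70% of its speed; a pose out of reach is approached as far as the arm can. A call is refused whole if a number of a shift passes 0.05 or a number of a turn 8.59, either way. A call with a gripper value outside its range is refused whole. OPENING is the finger opening in m, from 0 to 0.0854, set as the call begins (- or left out, the last holds). The fingers move at their own pace and stop on an object; FORCE is the grip in N (left out, the last holds). Time passes only in rows, so rows that do not move let the fingers close. It gives the time, the measured TCP pose, the force, the opening and the grip force at its end, in the units of the state.
- bot.get_obs(): the state, without advancing time (a new reading comes with each control period).
- bot.read_camera(name): name is "scene" or "top" or "wrist"; returns a dict with "color" (480x640x3 uint8, red, green, blue), "mtx" (3x3 intrinsics, pixels), "dist_coeffs" ([k1, k2, p1, p2, k3] as OpenCV has them; the pictures are not rectified), "world_from_camera" (4x4, takes a point from camera to world coordinates); the wrist camera has in their place "hand_eye" (4x4, takes a point from camera to tool coordinates, whose origin is the TCP and whose axes are the flange's). Camera axes: x right, y up, looking along -z (the intrinsics and any distortion apply to the point x, -y, -z); pixel columns grow to the right and rows downward; lengths in m; the calibration is good to about 2 mm. A picture is of the moment at which its call begins: read the wrist's pose just before it. There is no depth.
- bot.hand_in(): hands the job in; it is judged then, once.
The state is a dict: "t": time; "q": joint angles; "joint_vel": joint speeds; "joint_torque": joint torques, N m; "eef_pos": TCP position; "tool_rot": TCP orientation; "contact_force": force on the tool from outside, world axes, zero at the start; "torque": the same for the moment, N m; "gripper_width": opening from 0.0 (shut) to 1.0 (fully open); "grasp_force": force on a finger pad.
Only numpy, scipy, OpenCV 4.12 (cv2) and the standard library are available. Lean on these libraries where they do the work, as an engineer would, in place of code of your own. Each camera call takes 0.05 s, during which the arm holds its last target. There are 200 camera calls.

## Working session

There is one attempt and no reset: what is moved stays moved. The work goes in short steps, Python scripts to look and compute and a shell command to move; the robot and the scene stay as the last step left them, time stands still between calls to the robot, and variables do not carry over. Pictures are saved under pics/ and viewed, at most 13 in all, crops included, and the job is handed in when it is done.

```bash
ls; mkdir -p pics; python3 - <<'E'
from station import bot
import cv2,numpy as np
o=bot.get_obs();print(o)
for n in("scene","top"):
    c=bot.read_camera(n);cv2.imwrite(f"pics/{n}0.png",c["color"][:,:,::-1]);print(n,c["mtx"],c["dist_coeffs"],c["world_from_camera"])
E
```

```text
pics
{'t': 0.0, 'q': array([ 1.08492336,  0.47778713,  0.02233805,  1.55648229, -0.01153233,
        1.10931819, -0.08313975]), 'joint_vel': array([-0.00011576, -0.00152292, -0.00038253, -0.00066364,  0.00050968,
       -0.0005965 , -0.00053411]), 'joint_torque': array([-9.32926099e-06, -5.96441674e+01,  1.60841670e+00, -2.81189561e+01,
        1.27169615e-02,  9.37143923e-03,  2.29093740e-05]), 'eef_pos': array([ 0.24873226, -0.626815  ,  0.21852139]), 'tool_rot': array([-9.05178128e-04,  9.82216443e-01,  1.87749800e-01, -2.28780452e-04]), 'contact_force': array([-0.34306106,  0.62450856,  0.43535067]), 'torque': array([ 0.01450689,  0.01261866, -0.04524283]), 'grasp_force': 0.0, 'gripper_width': 1.0001454902490634}
scene [[590.80670179   0.         323.02382086]
 [  0.         590.80670179 242.35208892]
 [  0.           0.           1.        ]] [0.01907958 0.         0.         0.         0.        ] [[-0.38195661 -0.55480188  0.73912382  1.38492931]
 [ 0.92417675 -0.23149689  0.30381988  0.28743591]
 [ 0.00254503  0.79912706  0.60115677  0.81740386]
 [ 0.          0.          0.          1.        ]]
top [[474.904843     0.         325.44817046]
 [  0.         474.904843   232.64147992]
 [  0.           0.           1.        ]] [-0.08914561  0.          0.          0.          0.        ] [[ 0.01405766  0.9966309  -0.08080366  0.43945678]
 [-0.99986491  0.01469955  0.00735441 -0.06732552]
 [ 0.00851741  0.08068936  0.99670291  0.97972874]
 [ 0.          0.          0.          1.        ]]
```

View pics/scene0.png

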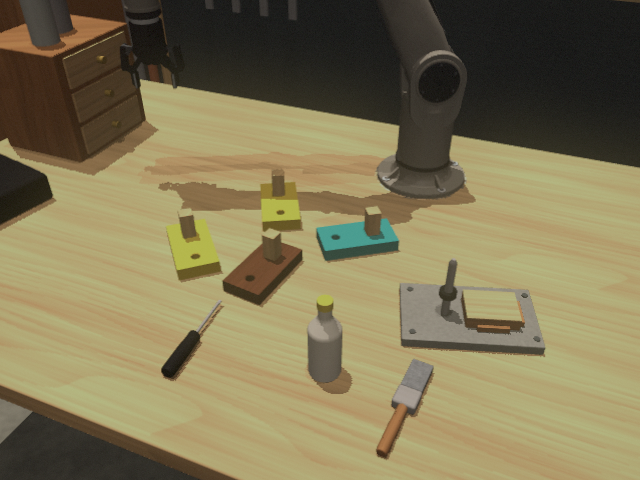

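View pics/top0.png

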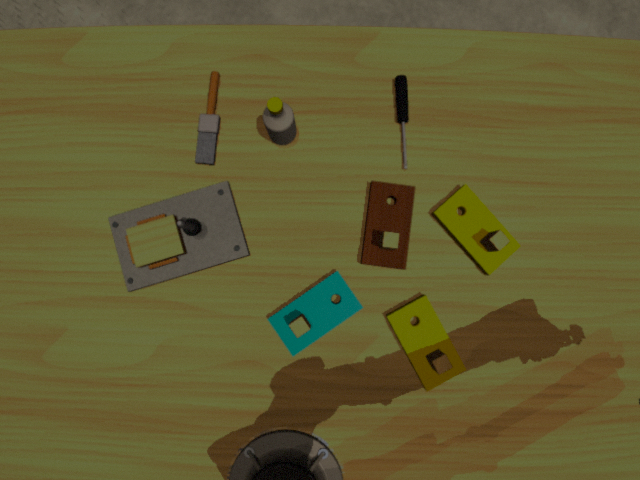

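The scene view shows the brown platen at (264,268) with its post top at about (271,237), the press at (470,315), and the rod tip at (452,263). In the top view the platen is at (388,225) with its post at (391,240), the press at (180,235), the sample at (155,240) and the rod at about (185,224). The glue is at (280,125), the driver at (403,120) and the brush at (208,120).

```bash
cat > h.py <<'E'
import cv2,numpy as np
from station import bot
from scipy.spatial.transform import Rotation as R
def tool(o):
    q=o["tool_rot"];T=np.eye(4);T[:3,:3]=R.from_quat(np.r_[q[1:],q[0]]).as_matrix();T[:3,3]=o["eef_pos"];return T
def shot(n):
    o=bot.get_obs();c=bot.read_camera(n)
    c["T"]=c["world_from_camera"] if "world_from_camera" in c else tool(o)@c["hand_eye"]
    return c
def ray(c,p):
    u=cv2.undistortPoints(np.array([[p]],float),c["mtx"],np.array(c["dist_coeffs"]))[0,0]
    d=c["T"][:3,:3]@np.array([u[0],-u[1],-1]);return c["T"][:3,3],d/np.linalg.norm(d)
def onz(c,p,z):
    o,d=ray(c,p);return o+d*(z-o[2])/d[2]
def tri(*cp):
    A=0;b=0;rs=[ray(c,p) for c,p in cp]
    for o,d in rs:
        M=np.eye(3)-np.outer(d,d);A=A+M;b=b+M@o
    x=np.linalg.solve(A,b);return x,[np.linalg.norm((np.eye(3)-np.outer(d,d))@(x-o)) for o,d in rs]
def blob(m,near=None,k=3):
    m=cv2.morphologyEx(m.astype(np.uint8),cv2.MORPH_OPEN,np.ones((k,k)))
    cs,_=cv2.findContours(m,cv2.RETR_EXTERNAL,cv2.CHAIN_APPROX_NONE)
    if near is None:return max(cs,key=cv2.contourArea)
    cs=[c for c in cs if cv2.contourArea(c)>20]
    return min(cs,key=lambda c:abs(cv2.pointPolygonTest(c,near,True)) if cv2.pointPolygonTest(c,near,True)<0 else 0)
E
python3 - <<'E'
from h import *
np.set_printoptions(precision=4,suppress=True)
t=shot("top");s=shot("scene")
a=t["color"];b=s["color"]
for n,im,pts in(("top",a,[(370,200),(391,240),(391,201),(150,235),(150,215),(230,240),(184,221),(192,228)]),("scene",b,[(271,240),(260,265),(452,265),(447,293),(490,305)])):
    for p in pts: print(n,p,im[p[1],p[0]])
A=cv2.resize(a[170:300,100:260],None,fx=4,fy=4,interpolation=cv2.INTER_CUBIC)
B=cv2.resize(b[220:360,390:550],None,fx=4,fy=4,interpolation=cv2.INTER_CUBIC)[:520]
cv2.imwrite("pics/c1.png",cv2.resize(np.hstack([A,B]),None,fx=.62,fy=.62)[:,:,::-1])
A=cv2.resize(a[170:280,350:425],None,fx=5,fy=5,interpolation=cv2.INTER_CUBIC)
B=cv2.resize(b[220:330,220:305],None,fx=5,fy=5,interpolation=cv2.INTER_CUBIC)
cv2.imwrite("pics/c2.png",np.hstack([A,B])[:,:,::-1])
E
```

```text
top (370, 200) [64 31 16]
top (391, 240) [105 110  64]
top (391, 201) [88 69 35]
top (150, 235) [108 110  65]
top (150, 215) [88 83 74]
top (230, 240) [90 84 74]
top (184, 221) [38 35 35]
top (192, 228) [22 18 17]
scene (271, 240) [93 76 49]
scene (260, 265) [114  78  50]
scene (452, 265) [85 79 66]
scene (447, 293) [65 61 47]
scene (490, 305) [179 162 114]
```

View pics/c1.png

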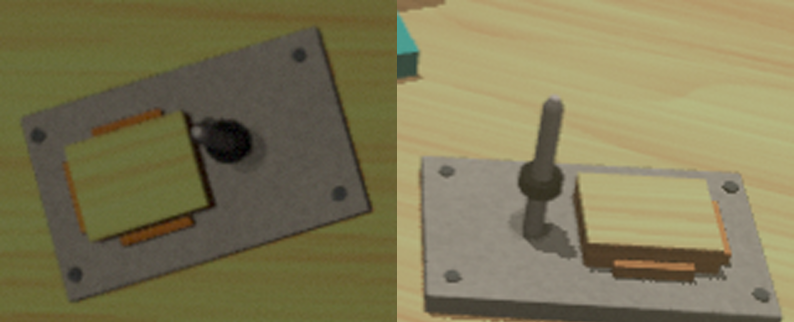

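View pics/c2.png

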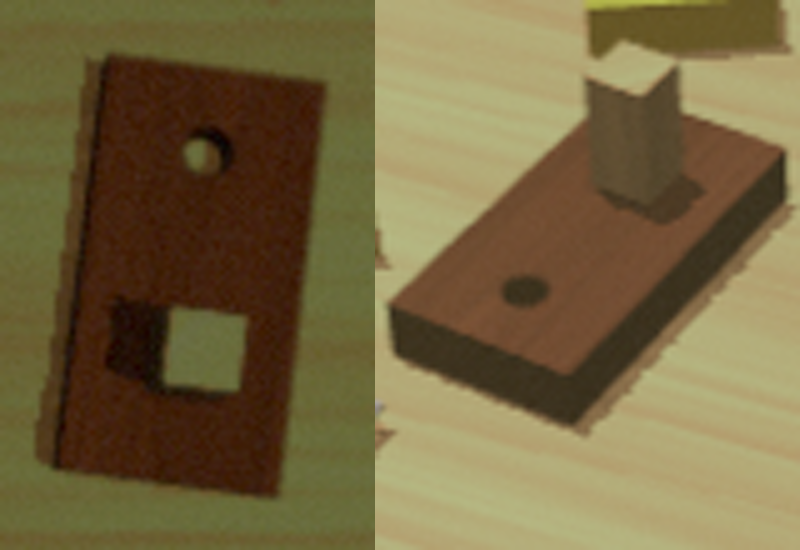

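c1 shows, in the top view, the rod tip at (179.4,222.8), the collar at (191.5,226.5), the four base screws and the sample top. In the scene view the rod tip is at (453.7,261.5). c2 shows the post top at (390.8,240) in the top view and (271.4,234) in the scene view, and the hole at (391.6,200.6) and (250,278.2).

```bash
python3 - <<'E'
from h import *
np.set_printoptions(precision=4,suppress=True)
t=shot("top");s=shot("scene")
f=lambda x,y:(100+x/2.48,170+y/2.48)
g=lambda x,y:(390+(x-397)/2.48,220+y/2.48)
T=lambda x,y:(350+x/5,170+y/5)
G=lambda x,y:(220+(x-375)/5,220+y/5)
pt=tri((t,T(204,350)),(s,G(632,70)));ho=tri((t,T(208,153)),(s,G(525,291)))
print("post",pt,"hole",ho)
rt=tri((t,f(197,131)),(s,g(555,103)));print("rodtip",rt, tri((t,f(227,140)),(s,g(541,180))))
d=pt[0]-ho[0];print("platen yaw",np.degrees(np.arctan2(d[1],d[0])),np.linalg.norm(d[:2]))
c=np.array([onz(t,f(*p),.028-.008)for p in((38,135),(299,54),(339,193),(75,274))]);m=c.mean(0)
print("jig centre",m)
v=(c[0]+c[3]-c[1]-c[2])/2;print("jig yaw",np.degrees(np.arctan2(v[1],v[0])),np.linalg.norm(v))
u=v[:2]/np.linalg.norm(v[:2]);print("rod expected",m[:2]-.045*u)
sm=np.array([tri((t,f(*p)),(s,g(*q)))[0]for p,q in(((66,147),(720,180)),((183,111),(578,173)))]);print(sm)
w=np.array([onz(t,f(*p),.046)for p in((66,147),(183,111),(209,206),(93,241))]);print("sample",w.mean(0),"rod from it",w.mean(0)[:2]-.085*u)
pc=np.array([onz(t,T(*p),.028)for p in((108,55),(326,82),(278,496),(55,468))]);e=pc[2]+pc[3]-pc[0]-pc[1];print("board yaw",np.degrees(np.arctan2(e[1],e[0])),pc.mean(0),np.linalg.norm(e)/2)
o=bot.get_obs();print(tool(o))
for n,x in(("glue",onz(t,(282,130),.0)),("driver",onz(t,(404,120),0)),("brush",onz(t,(208,120),0))):print(n,x)
E
```

```text
post (array([ 0.4991, -0.1961,  0.0847]), [np.float64(0.0019060484019175895), np.float64(0.0019060484019176333)]) hole (array([ 0.5835, -0.2063,  0.0258]), [np.float64(0.0017040015141380855), np.float64(0.0017040015141380617)])
rodtip (array([0.5205, 0.1875, 0.1445]), [np.float64(0.0011630634530139516), np.float64(0.0011630634530139267)]) (array([0.521 , 0.1867, 0.0693]), [np.float64(0.001546977937800754), np.float64(0.001546977937800841)])
platen yaw 173.07881380280054 0.08492702276147049
jig centre [0.5058 0.2318 0.02  ]
jig yaw 107.9227756693344 0.22809095339849142
rod expected [0.5197 0.189 ]
[[0.5101 0.3071 0.1005]
 [0.5396 0.2135 0.1005]]
sample [0.4935 0.2634 0.046 ] rod from it [0.5196 0.1825]
board yaw 173.21987906326746 [ 0.5345 -0.2013  0.028 ] 0.1693937514879361
[[ 0.9295  0.3688 -0.0002  0.2489]
 [ 0.3688 -0.9295  0.0006 -0.6272]
 [-0.     -0.0006 -1.      0.2192]
 [ 0.      0.      0.      1.    ]]
glue [0.7354 0.0204 0.    ]
driver [ 0.762  -0.2385  0.    ]
brush [ 0.7558  0.1789 -0.    ]
```

Checks agree: post to hole is 84.9 mm (85 given), board length 169 mm, rod and jig distances within about 3 mm, and heights within 4 mm. I'm moving above the post.

```bash
python3 -m inch '[[0.0325,-0.0257,0,0],[0.0325,-0.0257,0,0],[0.0325,-0.0257,0,0],[0.0325,-0.0257,0,0],[0.0325,-0.0257,0,0],[0.0325,-0.0257,0,0],[0.0325,-0.0257,0,0],[0.0325,-0.0257,0,0],[0.0325,-0.0257,0,0],[0.0325,-0.0257,0,0],[0.0325,-0.0257,0,0],[0.0325,-0.0257,0,0]]' && python3 -m inch '[[0,0,0,-7.7],[0,0,0,-7.7],[0,0,0,-7.7],[0,0,0,-7.7],[0,0,0,-7.7],[0,0,0,-7.7],[0,0,0,-7.7],[0,0,0,-7.5],[0,0,0,0],[0,0,0,0]]'
python3 - <<'E'
from h import *
o=bot.get_obs();print(tool(o));w=shot("wrist");cv2.imwrite("pics/w1.png",w["color"][:,:,::-1]);print(w["hand_eye"])
E
```

```text
t: 1.5
eef_pos: [0.4984, -0.1954, 0.2198]
tool_rot: [0.0, 0.982, 0.188, 0.0]
contact_force: [0.8, -0.5, 0.2]
gripper_width: 0.997
grasp_force: 0.0
t: 2.5
eef_pos: [0.4977, -0.197, 0.2195]
tool_rot: [0.0, 0.75, 0.662, 0.0]
contact_force: [0.4, 0.5, -0.6]
gripper_width: 1.002
grasp_force: 0.0
[[ 1.24751024e-01  9.92188078e-01  2.24645588e-05  4.97670497e-01]
 [ 9.92188078e-01 -1.24751025e-01  1.12219963e-05 -1.97004683e-01]
 [ 1.39368077e-05  2.08891119e-05 -1.00000000e+00  2.19521874e-01]
 [ 0.00000000e+00  0.00000000e+00  0.00000000e+00  1.00000000e+00]]
[[ 7.53902759e-04  9.58449808e-01  2.85260227e-01  7.15969365e-02]
 [ 9.99999219e-01 -1.00697405e-03  7.40488498e-04  1.53999797e-03]
 [ 9.96970706e-04  2.85259446e-01 -9.58449818e-01 -1.53584456e-01]
 [ 0.00000000e+00  0.00000000e+00  0.00000000e+00  1.00000000e+00]]
```

View pics/w1.png

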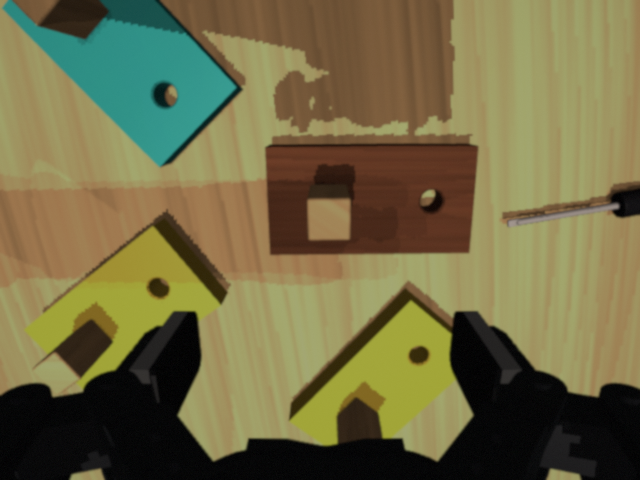

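The wrist view shows the brown board level in the picture, with its post top centred at (329,219.5) and its hole at (430,200). Now the ray checks.

```bash
python3 - <<'E'
from h import *
np.set_printoptions(precision=4,suppress=True)
w=shot("wrist");t=shot("top");s=shot("scene")
print("post",onz(w,(329,219.5),.088),tri((w,(329,219.5)),(t,(390.8,240)),(s,(271.4,234))))
print("hole",onz(w,(430,200),.028))
c=np.array([onz(w,p,.088)for p in((307,199),(351,199),(351,240),(308,240))]);print(c)
b=[onz(w,p,.028)for p in((267,146),(477,146),(469,252),(271,254))];print(b)
for i,j in((1,0),(2,3)):
    e=b[j]-b[i];print("board yaw",np.degrees(np.arctan2(e[1],e[0])),np.linalg.norm(e))
print(np.mean(b,0))
E
```

```text
post [ 0.5018 -0.1968  0.088 ] (array([ 0.5003, -0.1964,  0.0854]), [np.float64(0.0018020301596721553), np.float64(0.0014909515950274515), np.float64(0.0026651789794560022)])
hole [ 0.5845 -0.2055  0.028 ]
[[ 0.4888 -0.1809  0.088 ]
 [ 0.5182 -0.1845  0.088 ]
 [ 0.5151 -0.2132  0.088 ]
 [ 0.4856 -0.2095  0.088 ]]
[array([ 0.4591, -0.1462,  0.028 ]), array([ 0.6246, -0.1663,  0.028 ]), array([ 0.6153, -0.2545,  0.028 ]), array([ 0.4481, -0.2355,  0.028 ])]
board yaw 173.09780406337222 0.1667550940857597
board yaw 173.49371674624504 0.16835417149574342
[ 0.5368 -0.2006  0.028 ]
```

```bash
python3 -m inch '[[0.001,0.003,0.02,0],[0,0,0.03,0],[0,0,0.03,0],[0,0,0.03,0],[0,0,0.03,0],[0,0,0.02,0],[0,0,0.01,0],[0,0,0,0]]' && python3 -m inch '[[0,0,0,0],[0,0,0,0],[0,0,0,0],[0,0,0,0],[0,0,0,0],[0,0,0,0],[0,0,0,0],[0,0,0,0]]' 0.0 100
```

```text
t: 3.5
eef_pos: [0.5001, -0.1959, 0.0485]
tool_rot: [-0.001, 0.749, 0.663, -0.001]
contact_force: [-0.5, 0.6, 0.1]
gripper_width: 0.998
grasp_force: 0.0
t: 4.3
eef_pos: [0.5015, -0.1965, 0.0506]
tool_rot: [0.001, 0.749, 0.663, 0.0]
contact_force: [-0.3, 0.4, 6.7]
gripper_width: 0.33
grasp_force: 100.3
```

```bash
python3 -m inch '[[0,0,-0.01,0],[0,0,-0.02,0],[0,0,-0.025,0],[0,0,-0.025,0],[0,0,-0.025,0],[0,0,-0.025,0],[0,0,-0.025,0],[0,0,-0.02,0],[0,0,-0.01,0],[0,0,0,0],[0,0,0,0]]'
python3 - <<'E'
from h import *
o=bot.get_obs();print(tool(o),o["contact_force"],o["torque"]);w=shot("wrist");s=shot("scene");cv2.imwrite("pics/w2.png",np.hstack([cv2.resize(w["color"],(400,300)),s["color"][100:400,150:550]])[:,:,::-1])
E
```

```text
t: 5.4
eef_pos: [0.5, -0.1961, 0.2335]
tool_rot: [-0.001, 0.749, 0.663, -0.0]
contact_force: [-0.3, -0.2, -5.1]
gripper_width: 0.328
grasp_force: 99.5
[[ 1.21110797e-01  9.92637596e-01 -1.66673516e-03  5.00009511e-01]
 [ 9.92638966e-01 -1.21110213e-01  4.47141054e-04 -1.96127582e-01]
 [ 2.41990371e-04 -1.70861987e-03 -9.99998511e-01  2.33544160e-01]
 [ 0.00000000e+00  0.00000000e+00  0.00000000e+00  1.00000000e+00]] [-0.3247712  -0.23929582 -5.05140812] [ 0.02458665  0.18622485 -0.06125658]
```

View pics/w2.png

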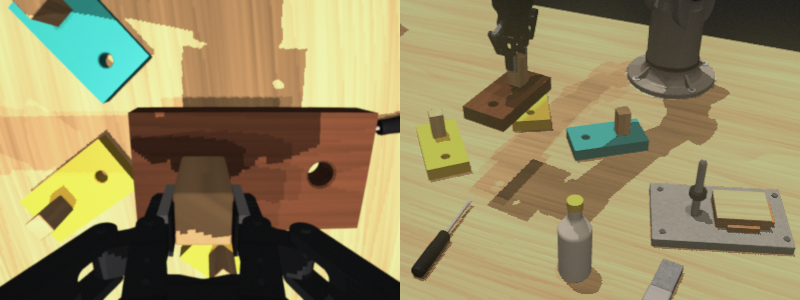

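The platen is held level, with about 5 N of weight. I'm carrying it over the press.

```bash
python3 -m inch '[[0.02,-0.003,-0.005,0],[0.035,-0.005,0,0],[0.042,-0.006,0,0],[0.042,-0.006,0,0],[0.042,-0.006,0,0],[0.042,-0.006,0,0],[0.042,-0.006,0,0],[0.042,-0.006,0,0],[0.042,-0.006,0,0],[0.042,-0.006,0,0],[0.042,-0.005,0,0],[0.027,-0.001,0,0]]' && python3 -m inch '[[0,0,0,4],[0,0,0,7],[0,0,0,7],[0,0,0,7],[0,0,0,7],[0,0,0,7],[0,0,0,7],[0,0,0,7],[0,0,0,7],[0,0,0,5],[0,0,0,0],[0,0,0,0]]'
python3 - <<'E'
from h import *
o=bot.get_obs();print(tool(o),o["torque"]);w=shot("wrist");s=shot("scene");t=shot("top")
cv2.imwrite("pics/w3.png",np.hstack([cv2.resize(w["color"],(400,300)),cv2.resize(t["color"][120:300,60:300],(400,300))])[:,:,::-1])
cv2.imwrite("pics/s3.png",cv2.resize(s["color"][180:380,370:570],(600,600))[:,:,::-1])
cv2.imwrite("pics/w3raw.png",w["color"][:,:,::-1]);cv2.imwrite("pics/t3raw.png",t["color"][:,:,::-1])
E
```

```text
t: 6.7
eef_pos: [0.4934, 0.2715, 0.2385]
tool_rot: [-0.001, 0.748, 0.664, -0.0]
contact_force: [0.4, -0.1, -4.4]
gripper_width: 0.332
grasp_force: 99.3
t: 7.9
eef_pos: [0.4946, 0.2678, 0.2387]
tool_rot: [0.0, 0.987, 0.158, -0.001]
contact_force: [0.2, 0.3, -3.6]
gripper_width: 0.329
grasp_force: 99.4
[[ 9.49976402e-01  3.12319438e-01 -1.18467582e-03  4.94633870e-01]
 [ 3.12319037e-01 -9.49977134e-01 -5.14071509e-04  2.67795038e-01]
 [-1.28596947e-03  1.18358990e-04 -9.99999166e-01  2.38714348e-01]
 [ 0.00000000e+00  0.00000000e+00  0.00000000e+00  1.00000000e+00]] [ 0.0804021   0.06092878 -0.02134256]
```

View pics/w3.png

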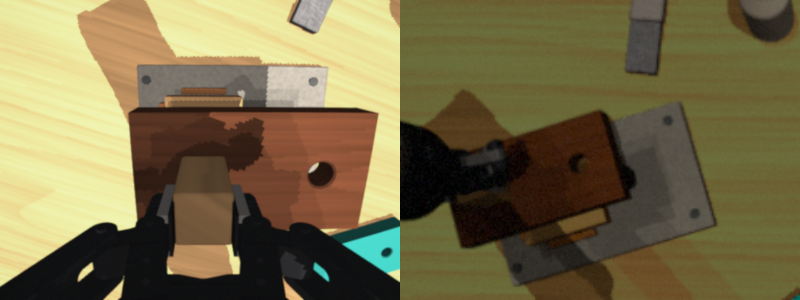

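View pics/s3.png

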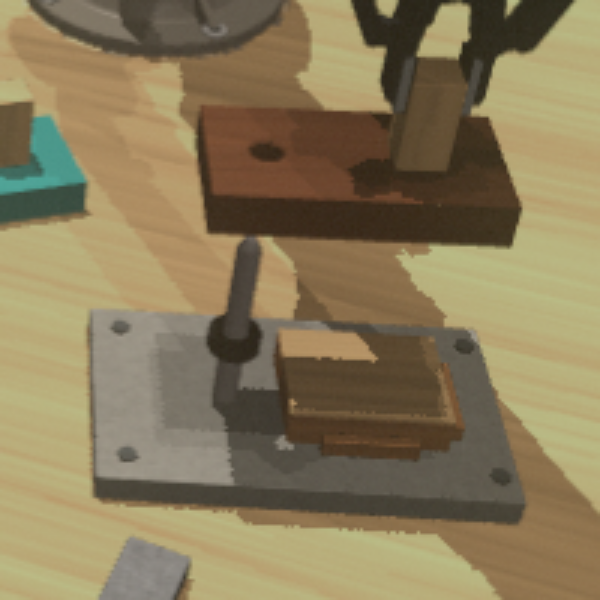

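The platen is above the press. In the top view the hole is at about (168.6,219), and in the scene view at (459.3,230.7) with the rod tip at (453,260). Next I compare hole and rod.

```bash
python3 - <<'E'
from h import *
np.set_printoptions(precision=4,suppress=True)
t=shot("top");s=shot("scene");w=shot("wrist")
th=(168.6,219);sh=(459.3,230.7)
print("hole",tri((t,th),(s,sh)),onz(t,th,.2165),onz(s,sh,.2165),"wrist",onz(w,(320*1.6,174*1.6),.2165))
tr=(179.4,222.8);sr=(453.3,260.8)
print("rod",tri((t,tr),(s,sr)),onz(t,tr,.15),onz(s,sr,.15))
# wrist, jig screw heads (z .02) left far / right far
a=onz(w,(146*1.6,80*1.6),.02);b=onz(w,(313*1.6,81*1.6),.02);print("screws wrist",a,b,"yaw",np.degrees(np.arctan2(*(a-b)[1::-1])))
o=bot.get_obs();T=tool(o);print("tooly yaw",np.degrees(np.arctan2(-T[1,1],-T[0,1])), "hole by FK",T[:2,3]+.085*T[:2,1])
# platen yaw from wrist: top edge
f=onz(w,(128*1.6,111*1.6),.2165);g=onz(w,(379*1.6,115*1.6),.2165);print("platen yaw",np.degrees(np.arctan2(*(f-g)[1::-1])),np.linalg.norm(f-g))
# level check on scene: bottom edge corners right & left front
E
```

```text
hole (array([0.5196, 0.1865, 0.2124]), [np.float64(0.002498315022328472), np.float64(0.0024983150223284825)]) [0.5198 0.1827 0.2165] [0.5238 0.1894 0.2165] wrist [0.5238 0.1878 0.2165]
rod (array([0.5205, 0.1868, 0.1461]), [np.float64(0.0008825496713587612), np.float64(0.0008825496713588084)]) [0.5204 0.1848 0.15  ] [0.525  0.1882 0.15  ]
screws wrist [0.5288 0.3587 0.02  ] [0.5992 0.1422 0.02  ] yaw 108.00217018502558
tooly yaw 108.07618877345392 hole by FK [0.5214 0.187 ]
platen yaw 107.43945610247718 0.16970422393862983
```

```bash
python3 -m inch '[[0.001,0,0.01,0],[0,0,0.01,0],[0,0,0.008,0],[0,0,0.003,0],[0,0,0.002,0],[0,0,0.002,0],[0,0,0.002,0],[0,0,0.001,0],[0,0,0,0],[0,0,0,0]]'
python3 - <<'E'
from h import *
o=bot.get_obs();print(o["torque"],o["contact_force"]);w=shot("wrist");t=shot("top")
w=w["color"][180:400,400:640]
cv2.imwrite("pics/w4.png",cv2.resize(w,None,fx=2.5,fy=2.5)[:,:,::-1])
E
```

```text
t: 9.2
eef_pos: [0.496, 0.2682, 0.2016]
tool_rot: [-0.0, 0.988, 0.157, 0.0]
contact_force: [-0.7, -0.4, -4.0]
gripper_width: 0.334
grasp_force: 99.3
[ 0.07030133  0.06833825 -0.01544427] [-0.69621716 -0.40043069 -4.00932186]
```

View pics/w4.png

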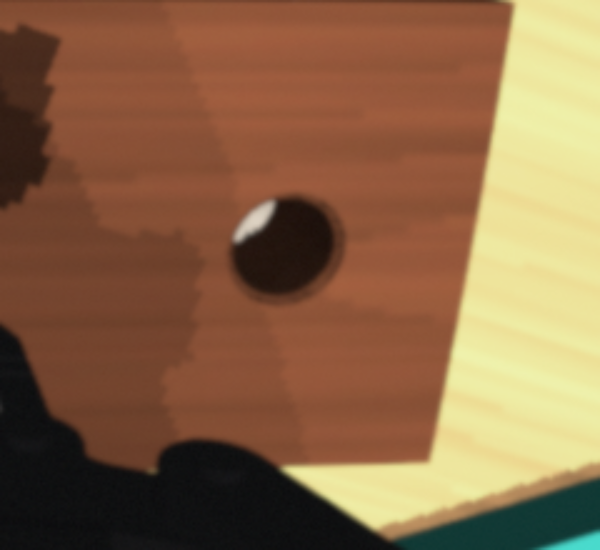

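The hole is at (285,247) in the crop, and only a sliver of light ground shows through it. The underside is now at about 0.151 m, so I'm lowering gently while watching the force.

```bash
python3 -m inch '[[0,0,0.001,0],[0,0,0.001,0],[0,0,0.001,0],[0,0,0.001,0],[0,0,0.001,0],[0,0,0.001,0],[0,0,0,0]]'; python3 -m inch '[[0,0,0.001,0],[0,0,0.001,0],[0,0,0.001,0],[0,0,0.001,0],[0,0,0,0]]'
```

```text
t: 10.0
eef_pos: [0.4959, 0.2681, 0.1953]
tool_rot: [0.0, 0.988, 0.157, -0.0]
contact_force: [-0.0, 0.4, -3.4]
gripper_width: 0.334
grasp_force: 99.3
t: 10.5
eef_pos: [0.4956, 0.268, 0.1913]
tool_rot: [0.0, 0.988, 0.157, -0.0]
contact_force: [-1.8, -1.1, -2.5]
gripper_width: 0.329
grasp_force: 99.5
```

```bash
python3 -m inch '[[0,0,0.001,0],[0,0,0.001,0],[0,0,0,0],[0,0,0,0]]'; python3 - <<'E'
from h import *
for i in range(4):
    o=bot.get_obs();print(o["contact_force"],o["torque"]);bot.read_camera("top")
E
```

```text
t: 10.9
eef_pos: [0.4954, 0.2679, 0.1891]
tool_rot: [0.0, 0.988, 0.157, -0.001]
contact_force: [-2.7, -1.2, -4.0]
gripper_width: 0.328
grasp_force: 99.3
[-2.70002812 -1.19099671 -3.96611243] [-0.17131875  0.8416988  -0.29100449]
[-2.70133419 -1.41450694 -4.218575  ] [-0.11023596  0.85439095 -0.25209256]
[-2.67211296 -1.40603914 -4.8515558 ] [-0.20902781  0.89640125 -0.24421163]
[-2.6101009  -1.23574406 -4.79790809] [-0.20218519  0.92741269 -0.25497607]
```

The rod pushes the platen along −tool x, so I shift back that way.

```bash
python3 -m inch '[[-0.001,0,0,0],[0,0,0,0],[0,0,0,0]]'; python3 -m inch '[[-0.001,0,0,0],[0,0,0,0],[0,0,0,0]]'
```

```text
t: 11.4
eef_pos: [0.4952, 0.2679, 0.1896]
tool_rot: [-0.0, 0.988, 0.157, 0.0]
contact_force: [-1.7, -1.0, -4.1]
gripper_width: 0.334
grasp_force: 99.2
t: 11.7
eef_pos: [0.4946, 0.2679, 0.1899]
tool_rot: [-0.0, 0.988, 0.157, 0.001]
contact_force: [-0.5, -1.1, -2.9]
gripper_width: 0.333
grasp_force: 99.3
```

```bash
python3 -m inch '[[-0.0005,0.0005,0.002,0],[0,0,0.002,0],[0,0,0.002,0],[0,0,0.002,0],[0,0,0,0]]'; python3 -m inch '[[0,0,0.003,0],[0,0,0.003,0],[0,0,0.003,0],[0,0,0.003,0],[0,0,0.003,0],[0,0,0,0],[0,0,0,0]]';python3 -c "
from h import *
print(bot.get_obs()['torque'])"
```

```text
t: 12.2
eef_pos: [0.4936, 0.2668, 0.1811]
tool_rot: [0.0, 0.988, 0.157, -0.0]
contact_force: [-0.3, -0.2, -4.3]
gripper_width: 0.333
grasp_force: 99.3
t: 12.9
eef_pos: [0.4937, 0.2669, 0.1664]
tool_rot: [0.0, 0.988, 0.157, -0.0]
contact_force: [-0.6, 0.4, -3.5]
gripper_width: 0.328
grasp_force: 99.3
[ 0.19964932 -0.00864408 -0.04191101]
```

```bash
python3 -m inch '[[0,0,0.003,0],[0,0,0.003,0],[0,0,0.003,0],[0,0,0.003,0],[0,0,0.003,0],[0,0,0.003,0],[0,0,0.003,0],[0,0,0.003,0],[0,0,0,0]]'; python3 -m inch '[[0,0,0.002,0],[0,0,0.002,0],[0,0,0.002,0],[0,0,0.002,0],[0,0,0.002,0],[0,0,0,0],[0,0,0,0]]';python3 -c "
from h import *
print(bot.get_obs()['torque'])"
```

```text
t: 13.8
eef_pos: [0.4935, 0.2667, 0.142]
tool_rot: [0.0, 0.988, 0.157, -0.0]
contact_force: [-0.5, -0.3, -3.6]
gripper_width: 0.334
grasp_force: 99.3
t: 14.5
eef_pos: [0.4937, 0.2669, 0.1325]
tool_rot: [0.0, 0.988, 0.157, -0.0]
contact_force: [-0.5, -0.4, -2.7]
gripper_width: 0.33
grasp_force: 99.3
[0.08014121 0.02428774 0.01330311]
```

```bash
for i in 1 2; do python3 -m inch '[[0,0,0.002,0],[0,0,0.002,0],[0,0,0.002,0],[0,0,0.002,0],[0,0,0.002,0],[0,0,0,0]]';python3 -c "
from h import *
print(bot.get_obs()['torque'])"; done
```

```text
t: 15.1
eef_pos: [0.4938, 0.267, 0.1225]
tool_rot: [0.0, 0.988, 0.157, 0.0]
contact_force: [-0.4, -0.1, 0.6]
gripper_width: 0.333
grasp_force: 99.8
[-0.1847682   0.2221505  -0.03964426]
t: 15.7
eef_pos: [0.4937, 0.267, 0.1121]
tool_rot: [-0.0, 0.988, 0.157, -0.0]
contact_force: [0.3, 0.2, -1.0]
gripper_width: 0.333
grasp_force: 99.7
[ 0.01497252  0.08170147 -0.03253436]
```

```bash
python3 -m inch '[[0,0,0.001,0],[0,0,0.001,0],[0,0,0.001,0],[0,0,0.001,0],[0,0,0.001,0],[0,0,0.001,0],[0,0,0.001,0],[0,0,0.001,0]]'; for i in 1 2 3; do python3 -m inch '[[0,0,0.0005,0],[0,0,0.0005,0],[0,0,0,0]]'; done
```

```text
t: 16.5
eef_pos: [0.4938, 0.267, 0.1044]
tool_rot: [-0.0, 0.988, 0.157, 0.0]
contact_force: [-1.5, 0.6, 2.2]
gripper_width: 0.33
grasp_force: 100.1
t: 16.8
eef_pos: [0.4937, 0.267, 0.1034]
tool_rot: [-0.0, 0.988, 0.157, 0.0]
contact_force: [-0.0, 0.7, 0.4]
gripper_width: 0.33
grasp_force: 100.0
t: 17.1
eef_pos: [0.4938, 0.267, 0.1025]
tool_rot: [-0.0, 0.988, 0.157, 0.0]
contact_force: [-0.7, 0.9, 0.7]
gripper_width: 0.331
grasp_force: 100.0
t: 17.4
eef_pos: [0.4937, 0.2669, 0.1014]
tool_rot: [-0.0, 0.988, 0.157, 0.0]
contact_force: [-0.2, 2.3, 1.1]
gripper_width: 0.329
grasp_force: 100.0
```

```bash
for i in 1 2 3 4; do python3 -m inch '[[0,0,0.0005,0],[0,0,0.0005,0],[0,0,0,0]]' | grep -E "eef|contact"; done; python3 -c "
from h import *
print(bot.get_obs()['torque'])"
```

```text
eef_pos: [0.4937, 0.2669, 0.1004]
contact_force: [0.3, 1.5, 1.4]
eef_pos: [0.4937, 0.2669, 0.0994]
contact_force: [-1.3, 1.6, 1.0]
eef_pos: [0.4937, 0.267, 0.0984]
contact_force: [-0.8, 1.2, 0.9]
eef_pos: [0.4938, 0.2669, 0.0974]
contact_force: [0.0, 1.1, 0.5]
[0.1721791  0.15479124 0.018248  ]
```

```bash
for i in 1 2 3; do python3 -m inch '[[0,0,0.0005,0],[0,0,0.0005,0],[0,0,0,0]]' | grep -E "eef|contact"; done; python3 -c "
from h import *
print(bot.get_obs()['torque'])"
```

```text
eef_pos: [0.4937, 0.267, 0.0964]
contact_force: [-1.4, 2.4, 1.3]
eef_pos: [0.4937, 0.2669, 0.0955]
contact_force: [-0.6, 1.4, 1.3]
eef_pos: [0.4938, 0.2669, 0.0954]
contact_force: [-2.8, 0.9, 11.4]
[-0.14715501  0.74431029  0.04068963]
```

Contact with the sample: the underside is at about 0.045 m, within the expected range. I'm adding a little to reach about 15 N.

```bash
python3 -m inch '[[0,0,0.0002,0],[0,0,0,0]]'| grep -E "t:|eef|contact"; for i in 1 2; do python3 -m inch '[[0,0,0,0],[0,0,0,0]]'| grep -E "t:|eef|contact"; done; python3 -c "
from h import *
print(bot.get_obs()['torque'])"
```

```text
t: 19.7
eef_pos: [0.4938, 0.267, 0.0954]
tool_rot: [0.0, 0.988, 0.157, 0.0]
contact_force: [-3.2, -0.2, 10.7]
t: 19.9
eef_pos: [0.4938, 0.2669, 0.0954]
tool_rot: [0.0, 0.988, 0.157, 0.0]
contact_force: [-4.5, 0.4, 11.9]
t: 20.1
eef_pos: [0.4938, 0.2669, 0.0954]
tool_rot: [0.0, 0.988, 0.157, 0.0]
contact_force: [-3.1, -1.3, 11.2]
[-0.24051329  0.87549034 -0.06910626]
```

```bash
for i in 1 2; do python3 -m inch '[[0,0,0.0003,0],[0,0,0,0]]'| grep -E "eef|contact_"; done; python3 -m inch '[[0,0,0,0],[0,0,0,0],[0,0,0,0],[0,0,0,0],[0,0,0,0]]'| grep -E "t:|eef|contact_"
```

```text
eef_pos: [0.4938, 0.267, 0.0954]
contact_force: [-4.7, -2.2, 13.7]
eef_pos: [0.4939, 0.267, 0.0954]
contact_force: [-5.3, -0.8, 17.2]
t: 21.0
eef_pos: [0.4939, 0.267, 0.0954]
tool_rot: [0.0, 0.988, 0.157, 0.0]
contact_force: [-5.1, -1.6, 16.9]
```

```bash
python3 -m inch '[[0,0,0,0],[0,0,0,0],[0,0,0,0],[0,0,0,0],[0,0,0,0],[0,0,0,0],[0,0,0,0],[0,0,0,0],[0,0,0,0],[0,0,0,0],[0,0,0,0],[0,0,0,0]]'| grep -E "t:|eef|contact_"; python3 - <<'E'
from h import *
s=shot("scene");t=shot("top")
cv2.imwrite("pics/s5.png",np.hstack([cv2.resize(s["color"][230:370,390:550],(480,420)),cv2.resize(t["color"][170:300,90:250],(320,260),interpolation=2)[:260] if 0 else cv2.resize(t["color"][170:310,100:206],(318,420))])[:,:,::-1])
E
```

```text
t: 22.2
eef_pos: [0.4939, 0.267, 0.0954]
tool_rot: [0.0, 0.988, 0.157, 0.0]
contact_force: [-4.4, -1.1, 16.4]
```

View pics/s5.png

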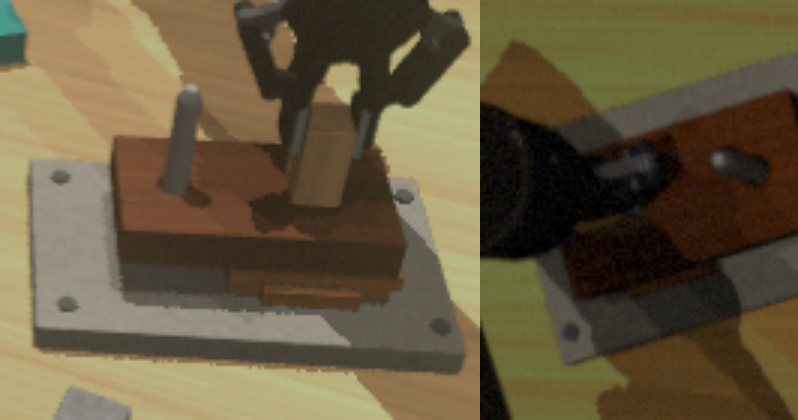

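The platen lies flat on the sample with the rod standing through the hole, and it has been pressed at about 16 N for over 1.2 s. I'm unloading, releasing and retreating upward.

```bash
python3 -m inch '[[0,0,-0.0005,0],[0,0,-0.0005,0],[0,0,0,0],[0,0,0,0]]'| grep -E "eef|contact_"; python3 -m inch '[[0,0,0,0],[0,0,0,0],[0,0,0,0],[0,0,0,0],[0,0,0,0],[0,0,0,0]]' 0.06 20;python3 -m inch '[[0,0,-0.003,0],[0,0,-0.01,0],[0,0,-0.02,0],[0,0,-0.03,0],[0,0,-0.03,0],[0,0,-0.03,0],[0,0,-0.03,0],[0,0,0,0],[0,0,0,0]]'
python3 - <<'E'
from h import *
s=shot("scene");t=shot("top")
cv2.imwrite("pics/s6.png",np.hstack([cv2.resize(s["color"][230:370,390:550],(480,420)),cv2.resize(t["color"][170:310,100:206],(318,420))])[:,:,::-1])
E
```

```text
eef_pos: [0.4938, 0.267, 0.0954]
contact_force: [-3.4, -0.8, 8.3]
t: 23.3
eef_pos: [0.4937, 0.2668, 0.0946]
tool_rot: [0.0, 0.988, 0.157, -0.0]
contact_force: [-0.1, -0.3, 0.5]
gripper_width: 0.704
grasp_force: 0.0
t: 24.2
eef_pos: [0.494, 0.2672, 0.249]
tool_rot: [-0.0, 0.988, 0.157, 0.001]
contact_force: [0.4, 1.1, -0.3]
gripper_width: 0.705
grasp_force: 0.0
```

View pics/s6.png

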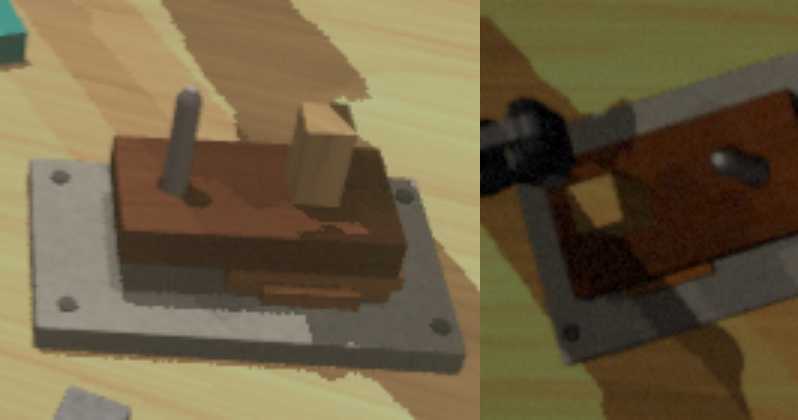

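The released platen didn't move: it lies flat and square on the sample with the rod through the hole. Handing in.

```bash
python3 -c "
from station import bot
print(bot.hand_in())"
```

```text
the job is handed in; nothing more can be done
None
```

The platen was threaded level on the rod, pressed on the sample with an estimated 15 N for over a second, then released lying flat on it, and the job was handed in at about 24 s; no verdict came back.

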